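# Fetch the septa pot from a push-latch drawer

### The job

The low grey unit on the bench has a handleless push-latch drawer with a blue front. Press the front in gently until the catch lets go and the drawer springs out by itself, then pull it well open, take out the small pot with the orange lid and stand it upright in the shallow steel tray, leaving everything else in the drawer.

Things in the scene. Friction and masses are not known exactly. Their poses are not given: they have to be found in the camera images.
- unit: Fixed low grey drawer unit: case 140 deep (x) x 198 wide (y) x 64 mm high, open at the front. Origin: centre of the case's underside, on the bench. Its -x axis points out of the front, the way the drawer opens; +y is along its width, z up. The case's front edge lies at x = -70 mm of this frame
- drawer (a joint): Travel of the drawer in m, along the unit's -x axis. 0: shut and held by the catch; negative: pressed in; positive: out, at most 0.090. Pulling does not open the catch; pressing in far enough does, for good (it does not catch again). Once let go, a spring then ejects the drawer to about 0.035 to 0.045, and from there it slides freely with 1 to 2 N of friction
- drawer_front (a point): Centre of the front face of the drawer's blue front panel, 33 mm above the bench. The panel is 190 mm wide, 10 mm thick, 50 mm high (8 to 58 mm above the bench); shut, its rear face stands 16 mm before the case's front edge, so vertical fingers can push it in by 20 mm without meeting the case. Axes as the unit's; moves with the drawer
- drawer_lip (a point): Middle of the top edge of the same panel, 58 mm above the bench, centred in its 10 mm thickness: pinch the panel here from above, front to back, once the drawer is out. Behind the panel the drawer is empty for 19 mm where the tin lies, elsewhere for 25 mm or more. Axes as the unit's; moves with the drawer
- drawer_in (a point): Centre of the drawer's inner floor, 13 mm above the bench. Inside 120 mm deep (x) x 183 mm wide (y), side walls 27 mm high above this floor. Axes as the unit's; moves with the drawer
- septa_pot: White plastic pot with an orange screw lid, 42 mm high, 40 mm across the lid (upper 14 mm) and 37 mm across the body, 30 g. Stands upright in the drawer, in one of three places side by side (left, middle or right), about 50 mm behind the front panel, with its neighbours to left and right of it: grip it front to back. Origin: centre of its underside, z up
- filter_tin: Round white tin with a green lid, 58 mm across, 24 mm high; lies in the drawer in another of the three places. Origin: centre of its underside. Stays in the drawer
- binder_clip: Black binder clip, 32 x 23 x 35 mm, in the third place in the drawer. Origin: centre of its underside. Stays in the drawer
- marker_2: White marker pen with a red cap, 139 mm long (its y axis), 13 mm thick, lying across the rear of the drawer. Origin: centre of its underside. Stays in the drawer
- tray: Fixed shallow steel tray, 130 (x) x 100 (y) x 14 mm, wall and floor 3 mm thick, on the bench to the left of the unit. Origin: centre of its underside
- tray_in (a point): Centre of the tray's inner floor, 3 mm above the bench; the inside is 124 (x) x 94 mm (y). Axes as the tray's
- catch (a point): The hidden catch under the drawer; nothing to touch. It lets go 3 to 11 mm in, differing unseen from run to run; the ejector pushes back 7 to 10 N meanwhile. About 3 mm after it has let go a rubber buffer (5 N per mm) stops the drawer: feel for that rise of force. 13 to 18 N in all is enough; over 30 N on the shut drawer damages it. Fixed in the unit, 6 mm above the bench

How it is judged:
By the outcome, as a careful person would: the job done as asked, in the order asked, and still so for the second after the job is handed in, with the robot touching nothing.
It also fails if it takes over 72 s, if anything falls off the work surface, if the arm or the gripper's body presses on something with over 40 N, if the wrist force passes 120 N, or if a joint passes its speed limit or range.

### The arm

A 7-joint arm with a two-finger parallel gripper is mounted at the origin on a cart in front of the work surface, level with it; the furniture and walls round the work are solid. World frame = base frame: x ahead of the robot, y to its left, z up, the work surface at z = 0. Lengths are in m, angles in rad, forces in N, time in s.
With the tool pointing down it reaches from about 0.4 to 0.85 m from the base axis. Payload 4.5 kg.
Tool frame: the origin (TCP) lies at the very end of the fingers, on their centre line; the grasp point (between the pads) lies 19 mm behind it (r.pinch_z is the distance from the TCP to the grasp point, in m); x points along the fingers, y is the direction in which the jaws open and shut, and the axes are right-handed (so a half turn about x gives the same grasp; the last joint's range is limited). The gripper opens to 88 mm and grips with 3 to 60 N. Pads are 18 mm wide; open, the fingers measure 123 mm over their backs; the gripper's body (75 mm by 187 mm) begins 45 mm behind the grasp point.
Start: joints at [-1.224, 0.689, -0.195, 1.565, 0.157, 0.902, -0.215], TCP at [0.192, 0.595, 0.239] pointing down, gripper open.
Joint ranges: [-3.01, 3.01], [-0.46, 2.08], [-1.47, 1.51], [0.13, 2.56], [-1, 4.14], [0.04, 2.09], [-2.66, 2.66]. Speed limits (rad/s): [2.57, 2.57, 3.14, 3.14, 3.14, 3.14, 3.14].

### API

Orientations are given as a unit quaternion [x, y, z, w].
In Python, from plant import telemetry, cams, job, r gives the robot as it stands.
- The arm moves only by the tool send_rows, never from a script. Its argument "commands" is one flat list of numbers, 7 for each row, row after row: the shift along the world's x, y, z as a fraction of full scale, then the turn, a rotation vector about the world's x, y, z as a fraction of full scale, then the closure, from 0 (fully open) to 1 (shut). In form: [dx, dy, dz, wx, wy, wz, claw, dx, dy, dz, wx, wy, wz, claw, ...]. A call has 1 to 12 rows; each row shifts and turns the pose as measured when the row begins; what a row does not reach is not made up. Full scale, the value 1, is 250 mm for a shift and 90 degrees for a turn. A row lasts 1/10 s, in which the tool goes at most 50 mm and 8.59 degrees, less where a joint would pass 70% of its speed; a pose out of reach is approached as far as the arm can. A call with a number of a shift or a turn outside -1 to 1 is refused whole. A call with a gripper value outside its range is refused whole. The fingers move at their own pace and stop on an object; "newtons" is the grip in N (left out, the last holds). Time passes only in rows, so rows that do not move let the fingers close. It gives the time, the measured TCP pose, the force and the opening at its end, in the units of the state.
- telemetry.get_state(): the state, without advancing time (a new reading comes with each control period).
- cams.snapshot(name): name is "side" or "top"; returns a dict with "image" (480x640x3 uint8, blue, green, red), "intrinsics" (3x3 intrinsics, pixels), "k1" (the pictures are not rectified: a ray, as slopes to the right and down, at radius r is drawn at 1 + k1 r^2 times it, then the intrinsics apply), "world_to_cam" (4x4, takes a point from world to camera coordinates). Camera axes: x right, y down, z forward; pixel columns grow to the right and rows downward; lengths in m; the calibration is good to about 2 mm. A picture is of the moment at which its call begins. There is no depth.
- job.finish_job(): hands the job in, once; it reports no verdict.
The state is a dict: "clock": time; "q": joint angles; "qd": joint speeds; "joint_torque": joint torques, N m; "tool_pos": TCP position; "eef_rot": TCP orientation; "contact_force": force on the tool from outside, world axes, zero at the start; "moment": the same for the moment, N m; "opening": opening from 0.0 (shut) to 1.0 (fully open).
Only numpy, scipy, OpenCV 4.12 (cv2) and the standard library are available. Lean on these libraries where they do the work, as an engineer would, in place of code of your own. Each camera call takes 0.05 s, during which the arm holds its last target.

## Working session

There is one attempt and no reset: what is moved stays moved. The work goes in short steps, Python scripts to look and compute and a tool call to move; the robot and the scene stay as the last step left them, time stands still between calls to the robot, and variables do not carry over. Pictures are saved under pics/ and viewed, and the job is handed in when it is done.

Besides the shell and the picture viewer there is one more tool, called after "Request:" as name(argument=value, ...), one argument or row to a line, values as JSON. send_rows: Moves the arm, as the interface text tells. Its arguments: {"type":"object","properties":{"commands":{"type":"array"},"newtons":{"type":"number"}},"required":["commands"]}

```bash
ls; mkdir -p pics; python3 - <<'E'
from plant import telemetry,cams,job,r
import cv2
s=telemetry.get_state()
for k,v in s.items(): print(k,v)
for n in("side","top"):
    d=cams.snapshot(n); cv2.imwrite(f"pics/{n}0.png",d["image"]); print(n,d["intrinsics"],d["k1"],d["world_to_cam"])
E
```

```text
pics
clock 0.0
q [-1.22417301  0.68999339 -0.19452845  1.56634898  0.15729538  0.90249727
 -0.21512704]
qd [-0.00090242 -0.00182399 -0.00112796 -0.00068492  0.00084304  0.00011839
  0.00030737]
joint_torque [ 1.32158711e-04 -5.27551925e+01 -1.26661632e+00 -1.53421730e+01
 -5.25975705e-02  6.52051953e-03  1.65898027e-04]
tool_pos [0.19218382 0.59404787 0.23790321]
eef_rot [ 0.10947311  0.69853781 -0.11077917  0.6984186 ]
contact_force [-0.32103505  0.12064583  0.09731312]
moment [-0.02708455  0.00946231  0.01269063]
opening 0.9946454638342812
side [[533.55762223   0.         323.55217222]
 [  0.         533.55762223 236.0201834 ]
 [  0.           0.           1.        ]] -0.06107359849500032 [[ 0.91084648 -0.41249611  0.01434039 -0.44987794]
 [-0.14990783 -0.36298824 -0.91965601  0.19606763]
 [ 0.38455992  0.8355157  -0.39246296  0.68954519]
 [ 0.          0.          0.          1.        ]]
top [[500.21715841   0.         319.70597247]
 [  0.         500.21715841 234.65916889]
 [  0.           0.           1.        ]] 0.01848373051423065 [[ 7.87539535e-04 -9.99714051e-01 -2.38996888e-02  1.23664437e-01]
 [-9.86140367e-01  3.18882777e-03 -1.65882514e-01  5.84645487e-01]
 [ 1.65911292e-01  2.36990869e-02 -9.85855870e-01  8.23250096e-01]
 [ 0.00000000e+00  0.00000000e+00  0.00000000e+00  1.00000000e+00]]
```

View pics/side0.png

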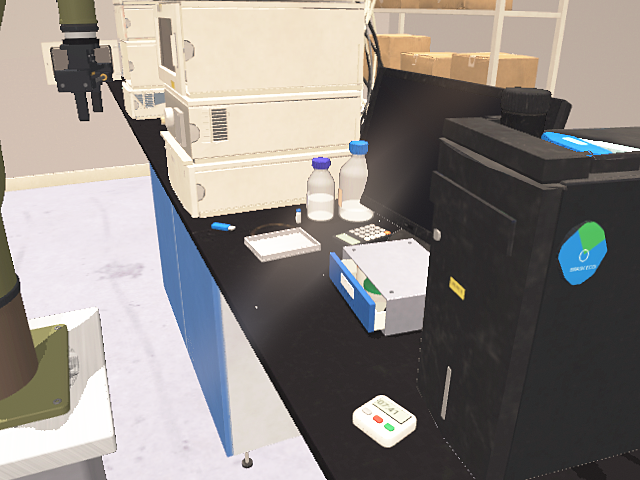

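View pics/top0.png

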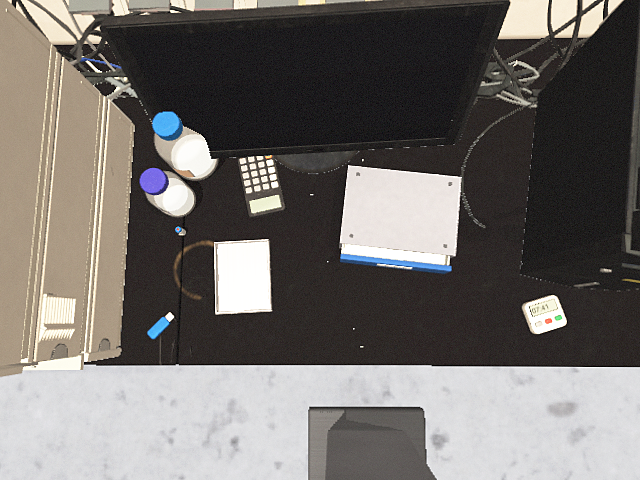

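```bash
cat > h.py <<'E'
import numpy as np, cv2
from plant import telemetry,cams,job,r
def ray(d,u,v):
    K=d["intrinsics"];k1=d["k1"]
    p=np.array([(u-K[0,2])/K[0,0],(v-K[1,2])/K[1,1]])
    s=p.copy()
    for _ in range(20): s=p/(1+k1*(s@s))
    M=d["world_to_cam"];R=M[:3,:3]
    return -R.T@M[:3,3], R.T@np.array([s[0],s[1],1])
def pix(d,u,v,z):
    c,w=ray(d,u,v); return c+w*(z-c[2])/w[2]
def proj(d,P):
    M=d["world_to_cam"];c=M[:3,:3]@np.asarray(P)+M[:3,3];s=c[:2]/c[2];s=s*(1+d["k1"]*(s@s))
    return d["intrinsics"][:2,:2]@s+d["intrinsics"][:2,2]
def st():
    s=telemetry.get_state();print(s["clock"],np.round(s["tool_pos"],4),np.round(s["eef_rot"],4),np.round(s["contact_force"],2),round(s["opening"],3));return s
E
python3 - <<'E'
from h import *
a=cv2.imread("pics/top0.png")
cv2.imwrite("pics/c1.png",cv2.resize(a[155:285,325:475],None,fx=5,fy=4.6,interpolation=cv2.INTER_CUBIC))
cv2.imwrite("pics/c2.png",cv2.resize(a[230:330,205:285],None,fx=6,fy=6,interpolation=cv2.INTER_CUBIC))
b=cv2.imread("pics/side0.png")
cv2.imwrite("pics/c3.png",cv2.resize(b[230:340,320:440],None,fx=5,fy=5,interpolation=cv2.INTER_CUBIC))
E
```

```text
(no output)
```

View pics/c1.png

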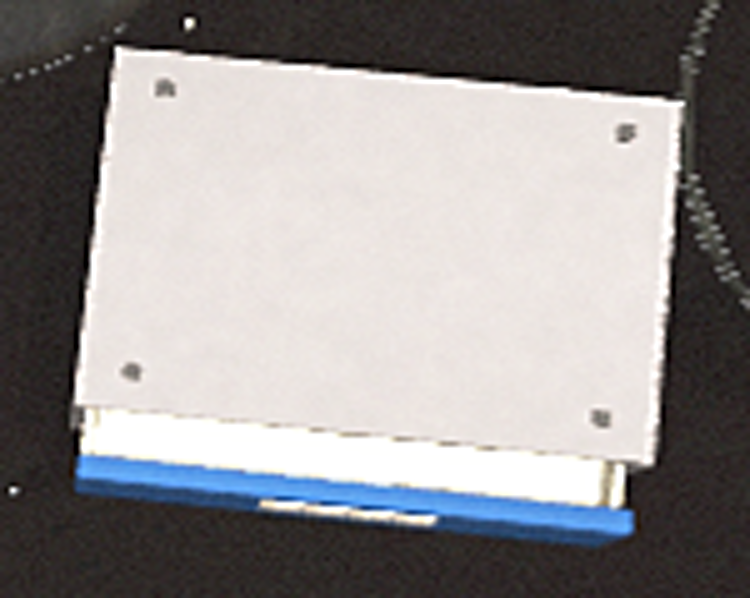

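View pics/c3.png

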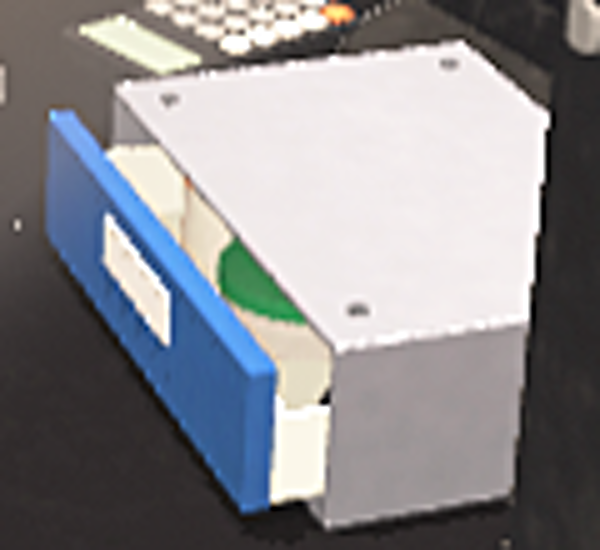

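View pics/c2.png

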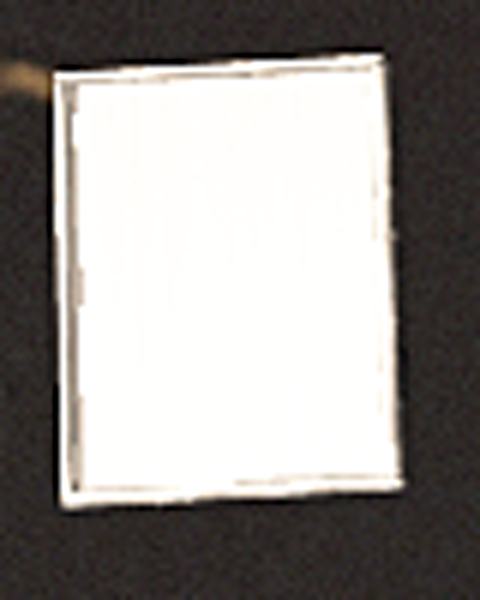

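```bash
cat >> h.py <<'E'
def fit(loc,meas):
    # 2D rigid fit -> origin, yaw
    a=np.array(loc);b=np.array(meas);ca,cb=a.mean(0),b.mean(0);A=a-ca;B=b-cb
    t=np.arctan2((A[:,0]*B[:,1]-A[:,1]*B[:,0]).sum(),(A*B).sum());R=np.array([[np.cos(t),-np.sin(t)],[np.sin(t),np.cos(t)]])
    o=cb-R@ca; return o,t,(a@R.T+o)-b
E
python3 - <<'E'
from h import *
d=cams.snapshot("top")
c=[(117,47),(684,101),(655,466),(77,405)]
m=[pix(d,325+x/5-.4,155+y/4.6-.4,.064)[:2] for x,y in c]
print(np.round(m,4)); o,t,e=fit([(.07,.099),(.07,-.099),(-.07,-.099),(-.07,.099)],m);print("unit",o,t,np.round(e,4))
R=np.array([[np.cos(t),-np.sin(t)],[np.sin(t),np.cos(t)]])
ds=cams.snapshot("side")
for n,l in (("lip",[-.091,0,.058]),("frontL",[-.096,.095,.058]),("frontR",[-.096,-.095,.058]),("caseFR",[-.07,-.099,.064]),("caseFL",[-.07,.099,.064])):
    P=np.r_[R@l[:2]+o,l[2]];print(n,P.round(4),proj(d,P),proj(ds,P))
c=[(54,72),(383,55),(402,487),(65,505)]
m=[pix(d,205+x/6-.4,230+y/6-.4,.014)[:2] for x,y in c]
print(np.round(m,4)); print("tray",fit([(.065,.05),(.065,-.05),(-.065,-.05),(-.065,.05)],m))
from scipy.spatial.transform import Rotation as Ro
s=st();print(Ro.from_quat(s["eef_rot"]).as_matrix().round(3),r.pinch_z)
E
```

```text
[[ 0.7068  0.073 ]
 [ 0.6841 -0.1236]
 [ 0.5453 -0.1075]
 [ 0.5685  0.0879]]
unit [ 0.62615648 -0.01756514] -0.11475514949650538 [[ 0.0003 -0.0002]
 [ 0.0003 -0.0003]
 [ 0.     -0.0004]
 [-0.0006  0.0009]]
lip [ 0.5358 -0.0071  0.058 ] [395.72615544 261.98441541] [349.3248119  276.01399334]
frontL [0.5417 0.0878 0.058 ] [340.06990363 258.64855735] [328.11422968 252.70263401]
frontR [ 0.5199 -0.1009  0.058 ] [451.48757694 271.19744837] [368.60041506 305.0926474 ]
caseFR [ 0.5453 -0.1079  0.064 ] [455.81235727 255.89995443] [386.20337475 300.31469415]
caseFL [0.568  0.0888 0.064 ] [339.45192435 242.97084311] [341.23947933 247.07802993]
[[0.5787 0.3174]
 [0.5836 0.2173]
 [0.454  0.2093]
 [0.4488 0.3093]]
tray (array([0.51626845, 0.26330317]), np.float64(0.057636737260892044), array([[-0.0004178 , -0.00041215],
       [ 0.0004187 , -0.00012472],
       [ 0.00026455,  0.00038034],
       [-0.00026545,  0.00015653]]))
0.2 [0.1922 0.5943 0.2382] [ 0.1098  0.6985 -0.1105  0.6984] [-0.54  1.02 -0.03] 1.001
[[-0.     0.308  0.951]
 [-0.001  0.951 -0.308]
 [-1.    -0.001  0.   ]] 0.0187
```

Request:
send_rows(
  commands=[0.08,-0.165,0,0,0,-0.09,1,0.08,-0.165,0,0,0,-0.09,1,0.08,-0.165,0,0,0,-0.09,1,0.08,-0.165,0,0,0,-0.09,1,0.08,-0.165,0,0,0,-0.09,1,0.08,-0.165,0,0,0,-0.09,1,0.08,-0.165,0,0,0,-0.09,1,0.08,-0.165,0,0,0,-0.09,1,0.08,-0.165,0,0,0,-0.09,1],
  newtons=20,
)

```text
clock: 1.1
tool_pos: [0.3708, 0.2163, 0.2378]
eef_rot: [0.516, 0.488, -0.509, 0.486]
contact_force: [0.7, 0.0, -0.7]
opening: 0.207
```

```bash
cat >> h.py <<'E'
from scipy.spatial.transform import Rotation as Ro
O=np.array([.62616,-.01757]);T=-.11476;RU=np.array([[np.cos(T),-np.sin(T)],[np.sin(T),np.cos(T)]])
def loc(p): return RU.T@(np.asarray(p)[:2]-O)
def wl(x,y): return RU@np.array([x,y])+O
def go(target,yaw=T):
    s=st();p=s["tool_pos"];t=np.asarray(target)
    Rd=np.column_stack([[0,0,-1],[np.cos(yaw),np.sin(yaw),0],[-np.sin(yaw)*-1*-1,0,0]]);x=Rd[:,0];y=Rd[:,1];Rd[:,2]=np.cross(x,y)
    e=(Ro.from_matrix(Rd)*Ro.from_quat(s["eef_rot"]).inv()).as_rotvec()
    print("local",loc(p).round(4),"d frac",((t-p)/.25).round(3),"rot frac",(e/(np.pi/2)).round(3))
E
python3 - <<'E'
from h import *
go([*wl(-.14,0),.1])
E
```

```text
1.1 [0.3708 0.2163 0.2378] [ 0.516   0.4876 -0.5094  0.4862] [ 0.68  0.03 -0.66] 0.207
local [-0.2805  0.2031] d frac [ 0.465 -0.871 -0.551] rot frac [-0.005  0.004 -0.04 ]
```

Request:
send_rows(
  commands=[0.05,-0.1,0,0,0,-0.02,1,0.05,-0.1,0,0,0,-0.02,1,0.05,-0.1,-0.03,0,0,0,1,0.05,-0.1,-0.07,0,0,0,1,0.05,-0.1,-0.07,0,0,0,1,0.05,-0.1,-0.07,0,0,0,1,0.05,-0.1,-0.07,0,0,0,1,0.05,-0.1,-0.07,0,0,0,1,0.05,-0.1,-0.07,0,0,0,1,0,0,0,0,0,0,1],
)

```text
clock: 2.1
tool_pos: [0.4914, -0.0245, 0.1221]
eef_rot: [0.537, 0.465, -0.526, 0.467]
contact_force: [0.5, 0.8, 0.8]
opening: 0.005
```

```bash
python3 - <<'E'
from h import *
go([*wl(-.135,0),.022])
E
```

```text
2.1 [ 0.4914 -0.0245  0.1221] [ 0.5372  0.4648 -0.5262  0.4674] [0.48 0.79 0.81] 0.005
local [-0.1331 -0.0223] d frac [ 0.003  0.09  -0.4  ] rot frac [-0.005  0.009  0.011]
```

Request:
send_rows(
  commands=[0,0.05,0,0,0.004,0.01,1,0,0.04,-0.1,0,0.004,0,1,0,0,-0.1,0,0,0,1,0,0,-0.1,0,0,0,1,0,0,-0.08,0,0,0,1,0,0,0,0,0,0,1],
)

```text
clock: 2.7
tool_pos: [0.4925, 0.0116, 0.0275]
eef_rot: [0.53, 0.477, -0.519, 0.471]
contact_force: [0.5, -0.5, -0.6]
opening: 0.008
```

```bash
python3 - <<'E'
from h import *
go([*wl(-.135,0),.022])
E
```

```text
2.7 [0.4925 0.0116 0.0275] [ 0.5296  0.4769 -0.5195  0.4715] [ 0.55 -0.5  -0.65] 0.008
local [-0.1361  0.0137] d frac [-0.002 -0.055 -0.022] rot frac [-0.01   0.004 -0.009]
```

Request:
send_rows(
  commands=[0.02,-0.045,-0.01,-0.006,0.002,-0.009,1,0.02,0,0,0,0,0,1,0.0,0,0,0,0,0,1],
)

```text
clock: 3.0
tool_pos: [0.5046, 0.003, 0.0276]
eef_rot: [0.53, 0.472, -0.524, 0.471]
contact_force: [0.5, -0.5, -0.2]
opening: 0.004
```

```bash
python3 - <<'E'
from h import *
go([*wl(-.1135,0),.022])
E
```

```text
3.0 [0.5046 0.003  0.0276] [ 0.5299  0.472  -0.5241  0.471 ] [ 0.5  -0.48 -0.18] 0.004
local [-0.1232  0.0065] d frac [ 0.035 -0.03  -0.022] rot frac [-0.004  0.003 -0.002]
```

Request:
send_rows(
  commands=[0.012,-0.008,-0.005,0,0,0,1,0.012,-0.005,0,0,0,0,1,0.008,-0.002,0,0,0,0,1],
)

```text
clock: 3.3
tool_pos: [0.5143, -0.0011, 0.0282]
eef_rot: [0.531, 0.471, -0.523, 0.472]
contact_force: [0.5, -0.9, 0.8]
opening: 0.007
```

Request:
send_rows(
  commands=[0.008,-0.001,0,0,0,0,1,0.008,-0.001,0,0,0,0,1],
)

```text
clock: 3.5
tool_pos: [0.5164, -0.0016, 0.0283]
eef_rot: [0.53, 0.472, -0.524, 0.47]
contact_force: [-6.5, 2.7, 5.3]
opening: 0.003
```

Request:
send_rows(
  commands=[0.008,-0.001,0,0,0,0,1],
)

```text
clock: 3.6
tool_pos: [0.5162, -0.0016, 0.0282]
eef_rot: [0.529, 0.474, -0.525, 0.469]
contact_force: [-4.3, 0.5, 3.6]
opening: 0.002
```

Request:
send_rows(
  commands=[0.016,-0.002,0,0,0,0,1],
)

```text
clock: 3.7
tool_pos: [0.5162, -0.0016, 0.028]
eef_rot: [-0.526, -0.476, 0.527, -0.467]
contact_force: [-9.5, 2.6, 8.3]
opening: -0.0
```

Request:
send_rows(
  commands=[0.016,-0.002,0,0,0,0,1],
)

```text
clock: 3.8
tool_pos: [0.5159, -0.0016, 0.0279]
eef_rot: [-0.524, -0.478, 0.529, -0.465]
contact_force: [-8.1, 1.7, 7.1]
opening: 0.005
```

```bash
python3 - <<'E'
from h import *
go([*wl(-.1135,0),.022])
d=cams.snapshot("side");cv2.imwrite("pics/s1.png",cv2.resize(d["image"][150:370,260:460],None,fx=3,fy=2.7))
E
```

```text
3.8 [ 0.5159 -0.0016  0.0279] [-0.524  -0.4782  0.5294 -0.4653] [-8.15  1.75  7.15] 0.005
local [-0.1114  0.0032] d frac [-0.01  -0.012 -0.024] rot frac [-0.005 -0.011 -0.003]
```

View pics/s1.png

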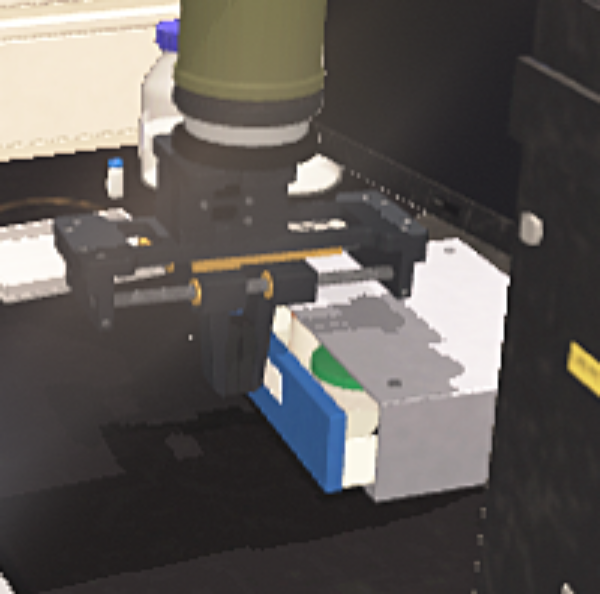

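Request:
send_rows(
  commands=[-0.016,-0.01,0.02,0,-0.01,0,1,0,0,0.02,0,-0.005,0,1,0,0,0,0,0,0,1],
)

```text
clock: 4.15
tool_pos: [0.5131, -0.0042, 0.0381]
eef_rot: [0.531, 0.472, -0.522, 0.472]
contact_force: [0.8, -0.1, -0.7]
opening: 0.008
```

```bash
python3 - <<'E'
from h import *
go([*wl(-.1135,0),.036])
E
```

```text
4.15 [ 0.5131 -0.0042  0.0381] [ 0.5309  0.472  -0.5225  0.4715] [ 0.79 -0.13 -0.68] 0.008
local [-0.1138  0.0004] d frac [ 0.001 -0.002 -0.008] rot frac [-0.005  0.005 -0.003]
```

Request:
send_rows(
  commands=[0.016,-0.002,0,0,0,0,1],
)

```text
clock: 4.25
tool_pos: [0.5172, -0.0046, 0.0381]
eef_rot: [0.531, 0.472, -0.523, 0.471]
contact_force: [-6.9, 0.9, -0.4]
opening: 0.005
```

Request:
send_rows(
  commands=[0.016,-0.002,0,0,0,0,1],
)

```text
clock: 4.35
tool_pos: [0.5175, -0.0047, 0.0379]
eef_rot: [0.528, 0.474, -0.525, 0.469]
contact_force: [-11.5, 1.7, 10.1]
opening: 0.004
```

Request:
send_rows(
  commands=[0.02,-0.002,0,0,0,0,1],
)

```text
clock: 4.45
tool_pos: [0.518, -0.0048, 0.0378]
eef_rot: [-0.526, -0.477, 0.527, -0.467]
contact_force: [-9.9, 1.9, 9.4]
opening: 0.002
```

Request:
send_rows(
  commands=[0.024,-0.003,0.008,0,-0.01,0,1],
)

```text
clock: 4.55
tool_pos: [0.5186, -0.005, 0.0386]
eef_rot: [0.527, 0.477, -0.526, 0.468]
contact_force: [-8.5, 0.9, -5.4]
opening: 0.01
```

Request:
send_rows(
  commands=[0.024,-0.003,0.008,0,-0.005,0,1],
)

```text
clock: 4.65
tool_pos: [0.5186, -0.005, 0.0392]
eef_rot: [-0.525, -0.478, 0.527, -0.467]
contact_force: [-9.7, 0.9, -4.6]
opening: 0.007
```

Request:
send_rows(
  commands=[0.036,-0.004,0.003,0,-0.01,0,1],
)

```text
clock: 4.75
tool_pos: [0.5209, -0.0053, 0.0388]
eef_rot: [-0.525, -0.479, 0.526, -0.467]
contact_force: [-11.1, 2.6, 9.6]
opening: 0.002
```

Request:
send_rows(
  commands=[0.036,-0.004,0.003,0,-0.01,0,1],
)

```text
clock: 4.85
tool_pos: [0.5238, -0.0057, 0.0387]
eef_rot: [0.526, 0.478, -0.525, 0.468]
contact_force: [-9.9, 1.0, 9.1]
opening: 0.003
```

```bash
python3 - <<'E'
from h import *
go([*wl(-.1135,0),.036])
E
```

```text
4.85 [ 0.5238 -0.0057  0.0387] [ 0.526   0.4784 -0.525   0.4677] [-9.91  1.    9.13] 0.003
local [-1.031e-01  1.000e-04] d frac [-0.042  0.004 -0.011] rot frac [-0.008 -0.006 -0.006]
```

Request:
send_rows(
  commands=[0.036,-0.004,0.003,0,-0.01,0,1],
)

```text
clock: 4.95
tool_pos: [0.5267, -0.006, 0.0388]
eef_rot: [0.527, 0.478, -0.524, 0.468]
contact_force: [-10.0, 2.2, 6.4]
opening: 0.008
```

Request:
send_rows(
  commands=[0.036,-0.004,0.003,0,-0.01,0,1],
)

```text
clock: 5.05
tool_pos: [0.5295, -0.0063, 0.0387]
eef_rot: [0.527, 0.478, -0.523, 0.469]
contact_force: [-12.7, 2.1, 7.7]
opening: 0.007
```

Request:
send_rows(
  commands=[0.036,-0.004,0.003,0,-0.01,0,1],
)

```text
clock: 5.15
tool_pos: [0.5303, -0.0064, 0.0387]
eef_rot: [0.527, 0.479, -0.523, 0.469]
contact_force: [-16.9, 2.4, 13.2]
opening: 0.007
```

Request:
send_rows(
  commands=[-0.08,0.009,0,0,0,0,1,-0.1,0.012,0,0,0,0,1,-0.1,0.012,0,0,0,0,1,-0.08,0.009,0,0,0,0,1,0,0,0.12,0,0,0,0.5,0,0,0.12,0,0,0,0.5,0,0,0.06,0,0,0,0.5,0,0,0,0,0,0,0.5],
)

```text
clock: 5.95
tool_pos: [0.4455, 0.005, 0.1163]
eef_rot: [0.527, 0.479, -0.522, 0.469]
contact_force: [0.7, -0.0, 0.1]
opening: 0.34
```

```bash
python3 - <<'E'
from h import *
go([*wl(-.131,0),.14])
d=cams.snapshot("side");cv2.imwrite("pics/s2.png",cv2.resize(d["image"][150:370,260:460],None,fx=3,fy=2.7))
d=cams.snapshot("top");cv2.imwrite("pics/t2.png",d["image"])
E
```

```text
5.95 [0.4455 0.005  0.1163] [ 0.527   0.4791 -0.5225  0.4687] [ 0.71 -0.04  0.07] 0.34
local [-0.1821  0.0018] d frac [ 0.202 -0.03   0.095] rot frac [-0.01  -0.003 -0.008]
```

View pics/s2.png

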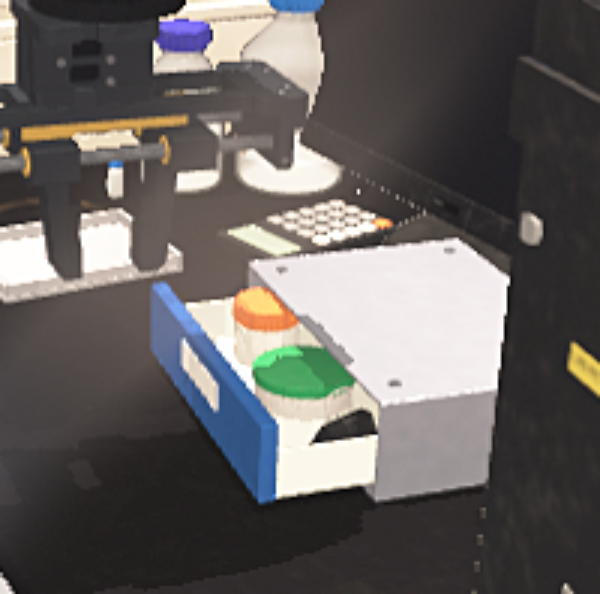

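View pics/t2.png

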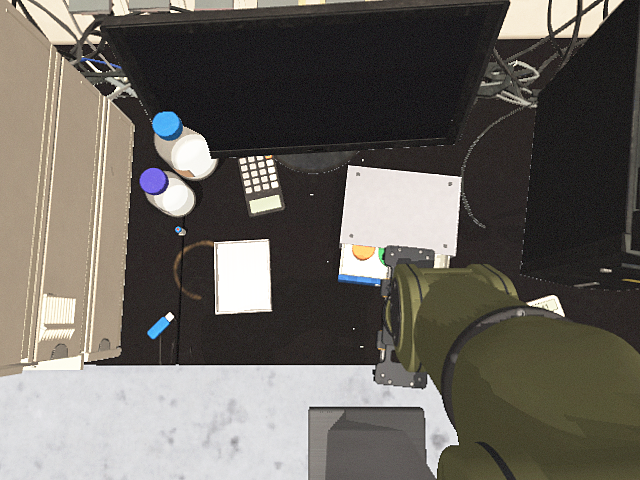

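```bash
python3 - <<'E'
from h import *
d=cams.snapshot("side");dt=cams.snapshot("top")
out=[]
for D,x0,y0,f in((d,300,235,8),(dt,330,235,8)):
    im=cv2.resize(D["image"][y0:y0+75,x0:x0+75],None,fx=5,fy=5,interpolation=cv2.INTER_CUBIC);f=5
    for q,c in((.035,(0,0,255)),(.04,(0,255,0)),(.045,(255,0,255))):
        pts=[((proj(D,[*wl(x-q,y),.058])-[x0,y0])*f+f/2).astype(int) for x,y in((-.096,.095),(-.096,-.095))]
        cv2.line(im,pts[0].tolist(),pts[1].tolist(),c,1); print(q,proj(D,[*wl(-.096-q,.095),.058]))
    out.append(im)
cv2.imwrite("pics/o1.png",np.hstack(out))
E
```

```text
0.035 [309.22160948 255.01658255]
0.04 [306.48962012 255.35082912]
0.045 [303.74944952 255.68602026]
0.035 [337.84217172 278.94166211]
0.04 [337.52118442 281.86364894]
0.045 [337.19959567 284.79137836]
```

View pics/o1.png

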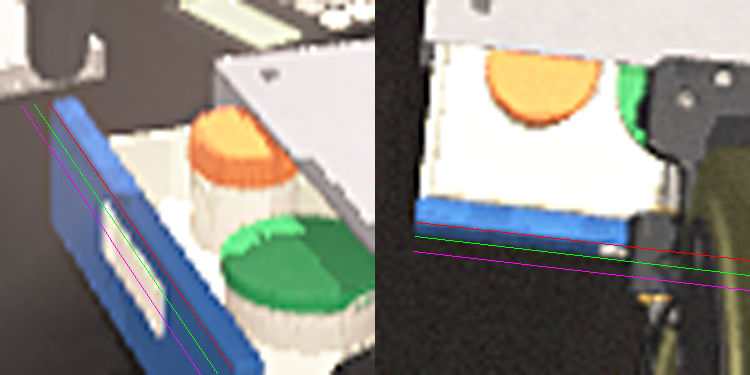

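```bash
python3 - <<'E'
from h import *
go([*wl(-.125,.035),.1])
E
```

```text
6.15 [0.4433 0.005  0.114 ] [ 0.5254  0.4804 -0.524   0.4674] [ 0.17 -0.1   0.24] 0.496
local [-0.1843  0.0014] d frac [ 0.251  0.106 -0.056] rot frac [-0.01  -0.007 -0.008]
```

Request:
send_rows(
  commands=[0.08,0.035,0,-0.005,-0.004,-0.004,0.7,0.09,0.035,0,-0.005,-0.004,-0.004,0.7,0.07,0.03,0,0,0,0,0.7,0,0,0,0,0,0,0.7,0,0,0,0,0,0,0.7],
)

```text
clock: 6.65
tool_pos: [0.5011, 0.0297, 0.1086]
eef_rot: [-0.525, -0.472, 0.531, -0.469]
contact_force: [0.0, -1.0, -0.2]
opening: 0.3
```

```bash
python3 - <<'E'
from h import *
go([*wl(-.125,.035),.034])
E
```

```text
6.65 [0.5011 0.0297 0.1086] [-0.5249 -0.4716  0.5313 -0.4688] [ 0.03 -0.97 -0.25] 0.3
local [-0.1296  0.0327] d frac [ 0.019  0.007 -0.298] rot frac [ 0.002 -0.006  0.001]
```

Request:
send_rows(
  commands=[0.019,0.007,0,0,-0.005,0,0.7,0.004,0.002,-0.05,0,0,0,0.7,0,0,0,0,0,0,0.7],
)

```text
clock: 6.95
tool_pos: [0.5041, 0.0306, 0.0941]
eef_rot: [-0.526, -0.47, 0.531, -0.469]
contact_force: [0.8, -0.1, -0.5]
opening: 0.301
```

```bash
python3 - <<'E'
from h import *
go([*wl(-.125,.035),.034])
d=cams.snapshot("side");cv2.imwrite("pics/s3.png",cv2.resize(d["image"][190:320,270:410],None,fx=5,fy=4.5))
E
```

```text
6.95 [0.5041 0.0306 0.0941] [-0.5261 -0.4701  0.5309 -0.4695] [ 0.79 -0.15 -0.45] 0.301
local [-0.1268  0.0339] d frac [ 0.008  0.004 -0.241] rot frac [ 0.002 -0.004  0.002]
```

View pics/s3.png

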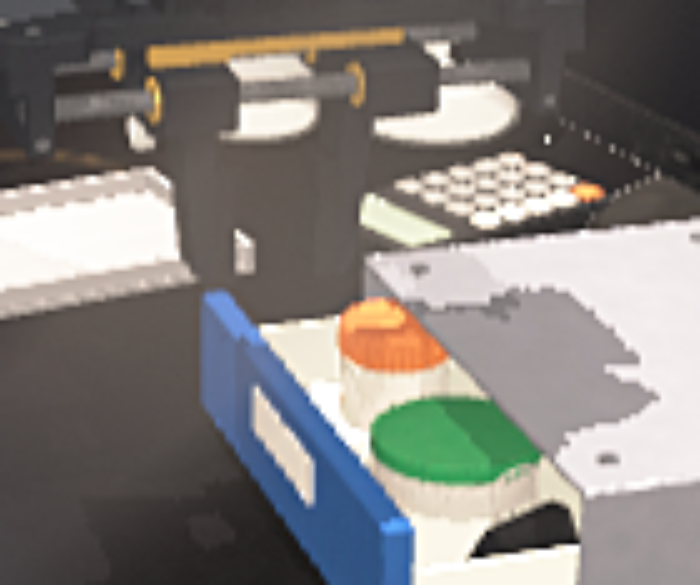

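Request:
send_rows(
  commands=[0.006,0.003,-0.07,0,-0.003,0,0.7,0.003,0.001,-0.07,0,0,0,0.7,0,0,-0.06,0,0,0,0.7,0,0,0,0,0,0,0.7],
)

```text
clock: 7.4
tool_pos: [0.5061, 0.0305, 0.0436]
eef_rot: [-0.528, -0.468, 0.53, -0.471]
contact_force: [-0.5, -0.3, 0.7]
opening: 0.296
```

```bash
python3 - <<'E'
from h import *
go([*wl(-.125,.035),.034])
d=cams.snapshot("side");cv2.imwrite("pics/s4.png",cv2.resize(d["image"][190:320,270:410],None,fx=5,fy=4.5))
E
```

```text
7.4 [0.5061 0.0305 0.0436] [-0.528  -0.4681  0.5298 -0.4705] [-0.52 -0.34  0.66] 0.296
local [-0.1248  0.034 ] d frac [-0.     0.004 -0.038] rot frac [0.003 0.    0.003]
```

View pics/s4.png

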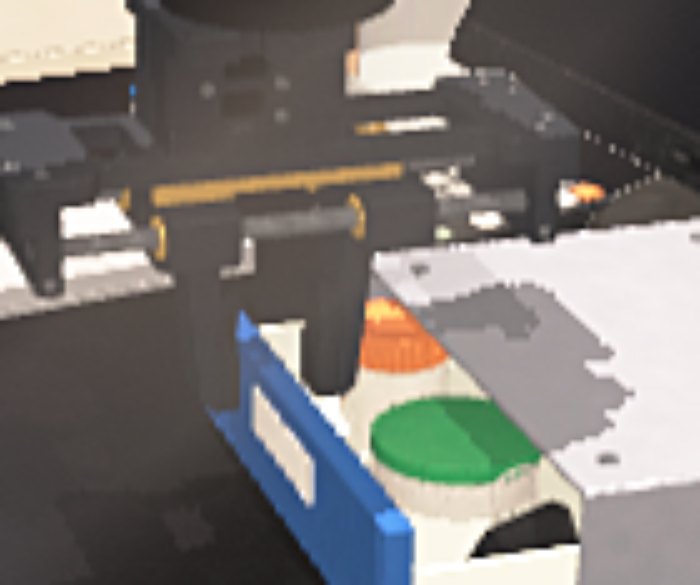

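Request:
send_rows(
  commands=[0,0,-0.035,0,0,0,0.7,0,0,0,0,0,0,1,0,0,0,0,0,0,1,0,0,0,0,0,0,1,0,0,0,0,0,0,1],
  newtons=20,
)

```text
clock: 7.95
tool_pos: [0.506, 0.0303, 0.0366]
eef_rot: [-0.528, -0.468, 0.529, -0.471]
contact_force: [1.1, 0.2, -5.8]
opening: 0.113
```

Request:
send_rows(
  commands=[-0.03,0.0035,0,0,0,0,1,-0.04,0.0046,0,0,0,0,1,-0.04,0.0046,0,0,0,0,1,-0.04,0.0046,0,0,0,0,1,-0.04,0.0046,0,0,0,0,1,0,0,0,0,0,0,1],
)

```text
clock: 8.55
tool_pos: [0.4588, 0.0358, 0.0366]
eef_rot: [0.531, 0.466, -0.527, 0.473]
contact_force: [-1.9, 0.8, -5.9]
opening: 0.11
```

```bash
python3 - <<'E'
from h import *
go([*wl(-.179,.035),.0366])
E
```

```text
8.55 [0.4588 0.0358 0.0366] [ 0.5305  0.4657 -0.5274  0.4728] [-1.89  0.78 -5.86] 0.11
local [-0.1724  0.0338] d frac [-0.026  0.008  0.   ] rot frac [0.003 0.006 0.003]
```

Request:
send_rows(
  commands=[-0.024,0.003,0,0,0,0,1,-0.012,0.001,0,0,0,0,1,0,0,0,0,0,0,1,0,0,0,0,0,0,0.72,0,0,0,0,0,0,0.72,0,0,0,0,0,0,0.72,0,0,0,0,0,0,0.72],
)

```text
clock: 9.25
tool_pos: [0.449, 0.0371, 0.0382]
eef_rot: [-0.528, -0.467, 0.53, -0.471]
contact_force: [-0.4, -0.4, 0.3]
opening: 0.283
```

```bash
python3 - <<'E'
from h import *
go([*wl(-.179,.035),.0366])
E
```

```text
9.25 [0.449  0.0371 0.0382] [-0.5284 -0.4673  0.5298 -0.4709] [-0.42 -0.43  0.29] 0.283
local [-0.1822  0.0341] d frac [ 0.013  0.002 -0.006] rot frac [0.003 0.001 0.003]
```

Request:
send_rows(
  commands=[0,0,0.08,0,0,0,0.72,0,0,0.1,0,0,0,0.6,0,-0.03,0.1,0,0,0,0.4,0,-0.1,0.06,0,0,0,0.4,0,-0.1,0,0,0,0,0.4,0,0,0,0,0,0,0.4,0,0,0,0,0,0,0.4],
)

```text
clock: 9.95
tool_pos: [0.447, -0.0204, 0.1279]
eef_rot: [-0.528, -0.469, 0.529, -0.471]
contact_force: [-0.6, -0.5, -0.2]
opening: 0.599
```

```bash
python3 - <<'E'
from h import *
go([*wl(-.13,.06),.12])
d=cams.snapshot("side");cv2.imwrite("pics/s5.png",cv2.resize(d["image"][200:320,270:410],None,fx=5,fy=5))
d=cams.snapshot("top");cv2.imwrite("pics/t5.png",cv2.resize(d["image"][215:315,320:470],None,fx=5,fy=5,interpolation=cv2.INTER_CUBIC))
E
```

```text
9.95 [ 0.447  -0.0204  0.1279] [-0.5278 -0.4686  0.5291 -0.4711] [-0.61 -0.46 -0.18] 0.599
local [-0.1777 -0.0234] d frac [ 0.228  0.309 -0.032] rot frac [0.002 0.001 0.002]
```

View pics/s5.png

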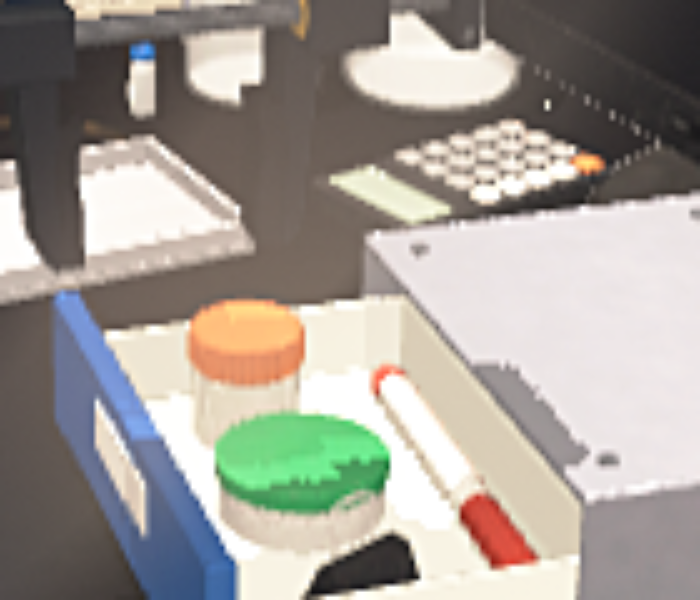

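View pics/t5.png

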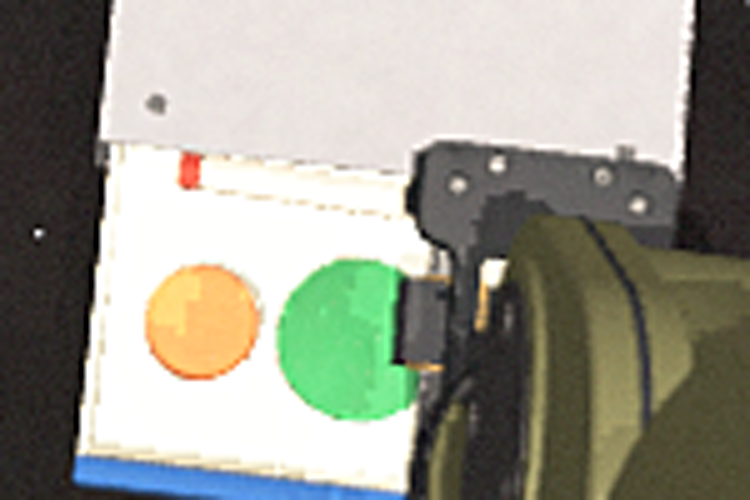

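```bash
python3 - <<'E'
from h import *
d=cams.snapshot("top");p=pix(d,360.2,278.6,.055);print(p,loc(p))
hsv=cv2.cvtColor(d["image"],cv2.COLOR_BGR2HSV);m=cv2.inRange(hsv,(8,90,120),(20,255,255))[215:315,320:400]
M=cv2.moments(m,True);u,v=320+M["m10"]/M["m00"],215+M["m01"]/M["m00"];q=pix(d,u,v,.055);print(u,v,M["m00"],q,loc(q))
d2=cams.snapshot("side");print(proj(d2,q)); p2=pix(d2,319,264,.055);print(p2,loc(p2))
go([*q[:2],.1])
E
```

```text
[0.50768416 0.05360674 0.055     ] [-0.12584686  0.0571421 ]
360.99122807017545 279.82456140350877 342.0 [0.50559471 0.0522855  0.055     ] [-0.12777128  0.05559028]
[317.58365948 265.87853145]
[0.51075024 0.05797645 0.055     ] [-0.12330133  0.06183416]
10.15 [ 0.4469 -0.0197  0.1273] [-0.527  -0.4694  0.5288 -0.4714] [-0.46 -1.29  0.36] 0.597
local [-0.1778 -0.0226] d frac [ 0.235  0.288 -0.109] rot frac [0.002 0.    0.   ]
```

```bash
python3 - <<'E'
from h import *
print(wl(-.1255,.058));go([*wl(-.1255,.058),.1])
E
```

```text
[0.50812698 0.05441928]
10.15 [ 0.4469 -0.0197  0.1273] [-0.527  -0.4694  0.5288 -0.4714] [-0.46 -1.29  0.36] 0.597
local [-0.1778 -0.0226] d frac [ 0.245  0.296 -0.109] rot frac [0.002 0.    0.   ]
```

Request:
send_rows(
  commands=[0.06,0.07,0,0,0,0,0.4,0.07,0.085,0,0,0,0,0.4,0.07,0.085,0,0,0,0,0.4,0.03,0.04,0,0,0,0,0.4,0,0,0,0,0,0,0.4],
)

```text
clock: 10.65
tool_pos: [0.5034, 0.0563, 0.1256]
eef_rot: [-0.525, -0.472, 0.529, -0.471]
contact_force: [0.0, 0.3, 0.6]
opening: 0.602
```

```bash
python3 - <<'E'
from h import *
go([*wl(-.1255,.058),.1])
E
```

```text
10.65 [0.5034 0.0563 0.1256] [-0.5246 -0.4721  0.5292 -0.471 ] [0.02 0.28 0.62] 0.602
local [-0.1304  0.0593] d frac [ 0.019 -0.007 -0.102] rot frac [ 0.002 -0.004 -0.003]
```

Request:
send_rows(
  commands=[0.02,-0.008,0,0,-0.004,-0.003,0.4,0.006,0,-0.06,0,0,0,0.4,0,0,-0.08,0,0,0,0.4,0,0,-0.02,0,0,0,0.4,0,0,0,0,0,0,0.4],
)

```text
clock: 11.15
tool_pos: [0.507, 0.0485, 0.0847]
eef_rot: [-0.527, -0.468, 0.532, -0.47]
contact_force: [0.4, -0.8, 0.3]
opening: 0.6
```

```bash
python3 - <<'E'
from h import *
go([*wl(-.1255,.058),.027])
d=cams.snapshot("side");cv2.imwrite("pics/s6.png",cv2.resize(d["image"][200:320,270:410],None,fx=5,fy=5))
d=cams.snapshot("top");cv2.imwrite("pics/t6.png",cv2.resize(d["image"][215:315,320:470],None,fx=5,fy=5,interpolation=cv2.INTER_CUBIC))
E
```

```text
11.15 [0.507  0.0485 0.0847] [-0.5271 -0.4676  0.5317 -0.4699] [ 0.36 -0.78  0.31] 0.6
local [-0.126  0.052] d frac [ 0.005  0.023 -0.231] rot frac [ 0.004 -0.002  0.004]
```

View pics/s6.png

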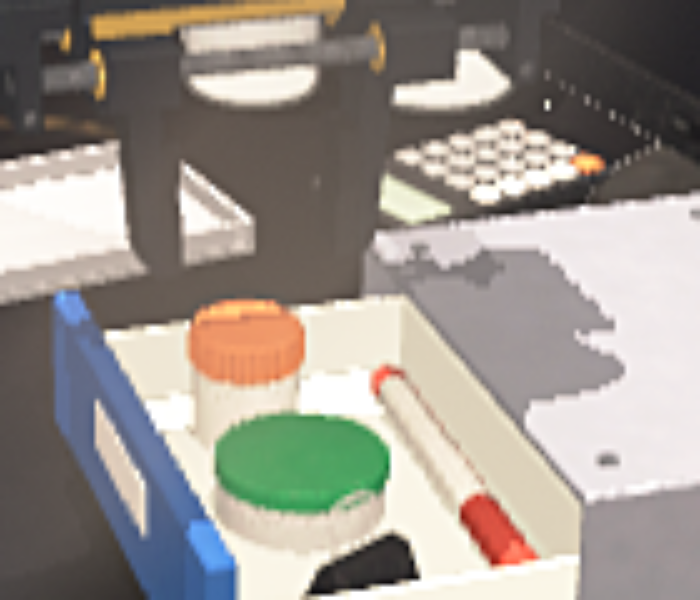

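Straddling from above; the drawer contents are undisturbed. Lid centre sits at about (319, 264) in the full side picture. Correct y, then descend.

Request:
send_rows(
  commands=[0.005,0.022,0,0.003,-0.002,0.003,0.4,0,0.004,-0.03,0,0,0,0.4,0,0,0,0,0,0,0.4],
)

```text
clock: 11.55
tool_pos: [0.5098, 0.0558, 0.0791]
eef_rot: [0.529, 0.469, -0.527, 0.472]
contact_force: [-0.3, 1.1, -0.0]
opening: 0.603
```

```bash
python3 - <<'E'
from h import *
go([*wl(-.1255,.058),.027])
E
```

```text
11.55 [0.5098 0.0558 0.0791] [ 0.5293  0.4686 -0.5271  0.4716] [-0.34  1.05 -0.01] 0.603
local [-0.124   0.0595] d frac [-0.007 -0.005 -0.208] rot frac [0.001 0.003 0.001]
```

Request:
send_rows(
  commands=[-0.006,-0.004,-0.06,0,0.002,0,0.4,0,0,-0.06,0,0,0,0.4,0,0,-0.04,0,0,0,0.4,0,0,0,0,0,0,0.4],
)

```text
clock: 11.95
tool_pos: [0.5094, 0.0555, 0.0385]
eef_rot: [0.529, 0.469, -0.527, 0.472]
contact_force: [-0.4, -0.1, -0.4]
opening: 0.598
```

```bash
python3 - <<'E'
from h import *
go([*wl(-.1255,.058),.027])
d=cams.snapshot("side");cv2.imwrite("pics/s7.png",cv2.resize(d["image"][200:320,270:410],None,fx=5,fy=5))
E
```

```text
11.95 [0.5094 0.0555 0.0385] [ 0.5291  0.4692 -0.5268  0.4716] [-0.39 -0.09 -0.44] 0.598
local [-0.1244  0.0593] d frac [-0.005 -0.004 -0.046] rot frac [0.    0.003 0.   ]
```

View pics/s7.png

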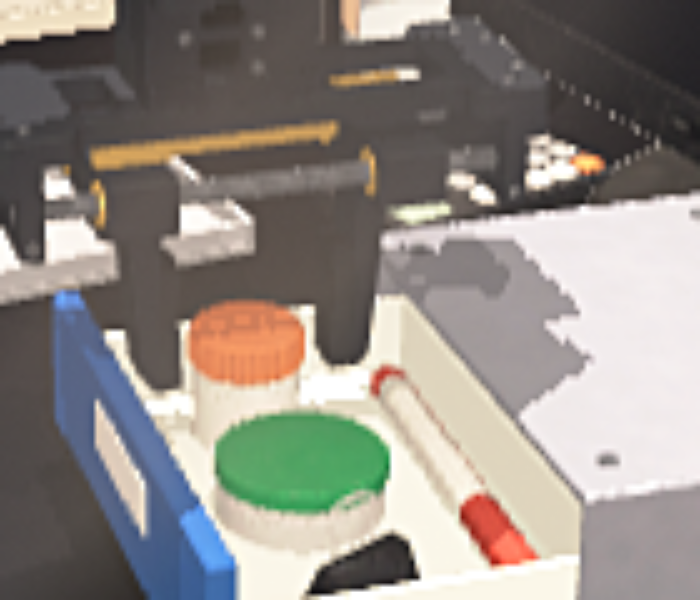

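Request:
send_rows(
  commands=[-0.002,0,-0.035,0,0.002,0,0.4,0,0,-0.014,0,0,0,0.4,0,0,0,0,0,0,0.7,0,0,0,0,0,0,0.7,0,0,0,0,0,0,0.7,0,0,0,0,0,0,0.7],
  newtons=12,
)

```text
clock: 12.6
tool_pos: [0.5101, 0.0557, 0.0273]
eef_rot: [0.529, 0.469, -0.527, 0.471]
contact_force: [0.6, -0.7, -0.3]
opening: 0.439
```

Request:
send_rows(
  commands=[0,0,0,0,0,0,0.8,0,0,0,0,0,0,0.8],
)

```text
clock: 12.8
tool_pos: [0.5103, 0.0557, 0.0275]
eef_rot: [0.529, 0.469, -0.527, 0.472]
contact_force: [-0.2, 0.8, -0.3]
opening: 0.444
```

Request:
send_rows(
  commands=[0,0,0.04,0,0,0,0.8,0,0,0.08,0,0,0,0.8,0,0,0.1,0,0,0,0.8,0,0,0.1,0,0,0,0.8,0,0,0.06,0,0,0,0.8,0,0,0,0,0,0,0.8],
)

```text
clock: 13.4
tool_pos: [0.5094, 0.0555, 0.1286]
eef_rot: [0.529, 0.469, -0.527, 0.471]
contact_force: [-0.2, 0.7, -0.6]
opening: 0.441
```

```bash
python3 - <<'E'
from h import *
go([.516,.263,.15],yaw=T)
d=cams.snapshot("side");cv2.imwrite("pics/s8.png",cv2.resize(d["image"][130:320,220:420],None,fx=4,fy=3.1))
E
```

```text
13.4 [0.5094 0.0555 0.1286] [ 0.5294  0.4692 -0.5267  0.4713] [-0.24  0.65 -0.6 ] 0.441
local [-0.1243  0.0592] d frac [0.026 0.83  0.086] rot frac [-0.     0.003  0.001]
```

View pics/s8.png

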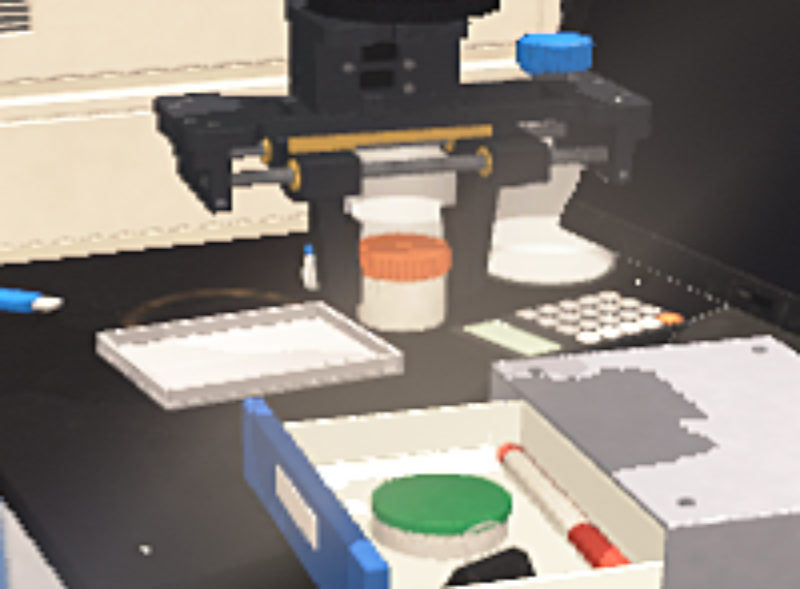

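```bash
python3 - <<'E'
from h import *
d=cams.snapshot("top");print(pix(d,180,216,0),pix(d,195,205,0),pix(d,153,181,.12), pix(d,283,205,0))
E
```

```text
[0.62949404 0.38553519 0.        ] [0.65045025 0.35825588 0.        ] [0.66343086 0.39555673 0.12      ] [0.64973172 0.19287577 0.        ]
```

Request:
send_rows(
  commands=[0,0.06,0,0,0,0,0.8,0,0.1,0,0,0,0,0.8,0,0.13,0,0,0,0,0.8,0,0.14,0,0,0,0,0.8,0,0.14,0,0,0,0,0.8,0,0.1,0,0,0,0,0.8,0,0.05,0,0,0,0,0.8,0,0,0,0,0,0,0.8],
)

```text
clock: 14.3
tool_pos: [0.5022, 0.2384, 0.1184]
eef_rot: [-0.524, -0.47, 0.534, -0.468]
contact_force: [0.7, 0.2, -0.5]
opening: 0.443
```

```bash
python3 - <<'E'
from h import *
go([.505,.258,.06])
E
```

```text
14.3 [0.5022 0.2384 0.1184] [-0.5242 -0.4702  0.534  -0.4679] [ 0.7   0.18 -0.5 ] 0.443
local [-0.1524  0.2401] d frac [ 0.011  0.078 -0.234] rot frac [ 0.004 -0.008  0.003]
```

Request:
send_rows(
  commands=[0.01,0.06,-0.03,0.003,-0.006,0.002,0.8,0.003,0.02,-0.08,0,-0.003,0,0.8,0,0,-0.08,0,0,0,0.8,0,0,-0.04,0,0,0,0.8,0,0,0,0,0,0,0.8],
)

```text
clock: 14.8
tool_pos: [0.5067, 0.254, 0.0568]
eef_rot: [-0.53, -0.466, 0.531, -0.47]
contact_force: [0.4, -0.7, 0.4]
opening: 0.443
```

```bash
python3 - <<'E'
from h import *
go([.505,.258,.018])
E
```

```text
14.8 [0.5067 0.254  0.0568] [-0.5296 -0.4659  0.5308 -0.4699] [ 0.36 -0.69  0.37] 0.443
local [-0.1498  0.2561] d frac [-0.007  0.016 -0.155] rot frac [0.003 0.002 0.006]
```

Request:
send_rows(
  commands=[0,0.005,-0.06,0.002,0.001,0,0.8,0,0,-0.06,0,0,0,0.8,0,0,-0.02,0,0,0,0.8,0,0,0,0,0,0,0.8],
)

```text
clock: 15.2
tool_pos: [0.5079, 0.2539, 0.0196]
eef_rot: [0.531, 0.466, -0.531, 0.468]
contact_force: [-0.8, 0.7, -1.0]
opening: 0.436
```

```bash
python3 - <<'E'
from h import *
go([.505,.258,.018])
E
```

```text
15.2 [0.5079 0.2539 0.0196] [ 0.531   0.466  -0.5307  0.4682] [-0.76  0.66 -0.96] 0.436
local [-0.1486  0.2562] d frac [-0.012  0.016 -0.006] rot frac [0.001 0.002 0.008]
```

Request:
send_rows(
  commands=[0,0,-0.006,0,0,0,0.8,0,0,0,0,0,0,0.8],
)

```text
clock: 15.4
tool_pos: [0.5081, 0.2539, 0.0182]
eef_rot: [0.531, 0.466, -0.531, 0.468]
contact_force: [0.3, -0.6, 0.1]
opening: 0.442
```

Request:
send_rows(
  commands=[0,0,-0.008,0,0,0,0.8,0,0,0,0,0,0,0.8],
)

```text
clock: 15.6
tool_pos: [0.5088, 0.2542, 0.0172]
eef_rot: [0.532, 0.466, -0.53, 0.468]
contact_force: [-0.2, 0.1, -0.3]
opening: 0.441
```

```bash
python3 - <<'E'
from h import *
go([.505,.258,.018])
d=cams.snapshot("side");cv2.imwrite("pics/s9.png",cv2.resize(d["image"][180:300,230:370],None,fx=5,fy=5))
E
```

```text
15.6 [0.5088 0.2542 0.0172] [ 0.5318  0.4657 -0.53    0.4685] [-0.21  0.06 -0.27] 0.441
local [-0.1477  0.2565] d frac [-0.015  0.015  0.003] rot frac [0.001 0.003 0.008]
```

View pics/s9.png

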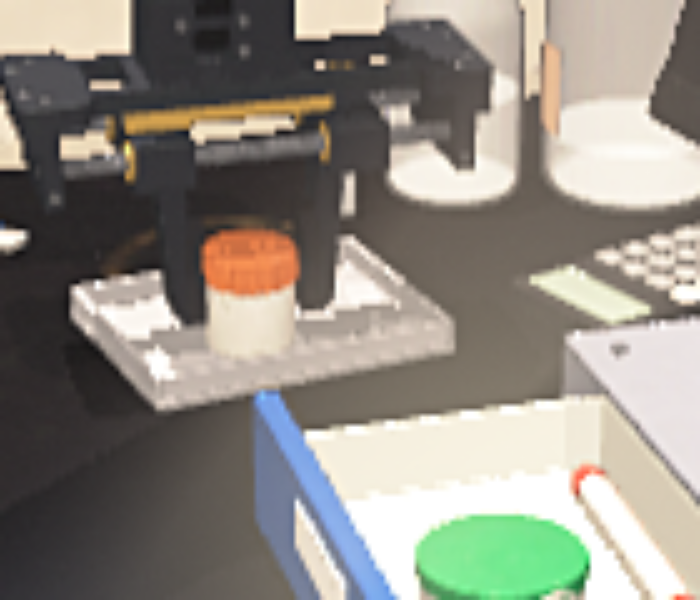

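Request:
send_rows(
  commands=[0,0,-0.008,0,0,0,0.8,0,0,0,0,0,0,0.8],
)

```text
clock: 15.85
tool_pos: [0.5091, 0.2545, 0.0169]
eef_rot: [0.532, 0.466, -0.529, 0.469]
contact_force: [-0.2, 0.7, -0.3]
opening: 0.443
```

Request:
send_rows(
  commands=[0,0,-0.006,0,0,0,0.8],
)

```text
clock: 15.95
tool_pos: [0.5095, 0.2547, 0.0163]
eef_rot: [0.533, 0.466, -0.529, 0.469]
contact_force: [-3.3, -1.1, 16.6]
opening: 0.437
```

Contact felt. Release, opening moderately, then lift.

Request:
send_rows(
  commands=[0,0,0.002,0,0,0,0.8,0,0,0,0,0,0,0.35,0,0,0,0,0,0,0.35,0,0,0,0,0,0,0.35,0,0,0,0,0,0,0.35,0,0,0.04,0,0,0,0.35,0,0,0.08,0,0,0,0.35,0,0,0.14,0,0,0,0.35,0,0,0.14,0,0,0,0.35,-0.04,-0.14,0.1,0,0,0,0.35,-0.04,-0.16,0,0,0,0,0.35,0,0,0,0,0,0,0.35],
)

```text
clock: 17.15
tool_pos: [0.4885, 0.1786, 0.1488]
eef_rot: [0.533, 0.466, -0.527, 0.47]
contact_force: [0.3, -0.4, -0.7]
opening: 0.651
```

```bash
python3 - <<'E'
from h import *
st()
d=cams.snapshot("side");cv2.imwrite("pics/s10.png",cv2.resize(d["image"][180:340,230:430],None,fx=4,fy=3.7))
d=cams.snapshot("top");cv2.imwrite("pics/t10.png",d["image"])
E
```

```text
17.15 [0.4885 0.1786 0.1488] [ 0.5329  0.4661 -0.5275  0.4697] [ 0.32 -0.35 -0.74] 0.651
```

View pics/s10.png

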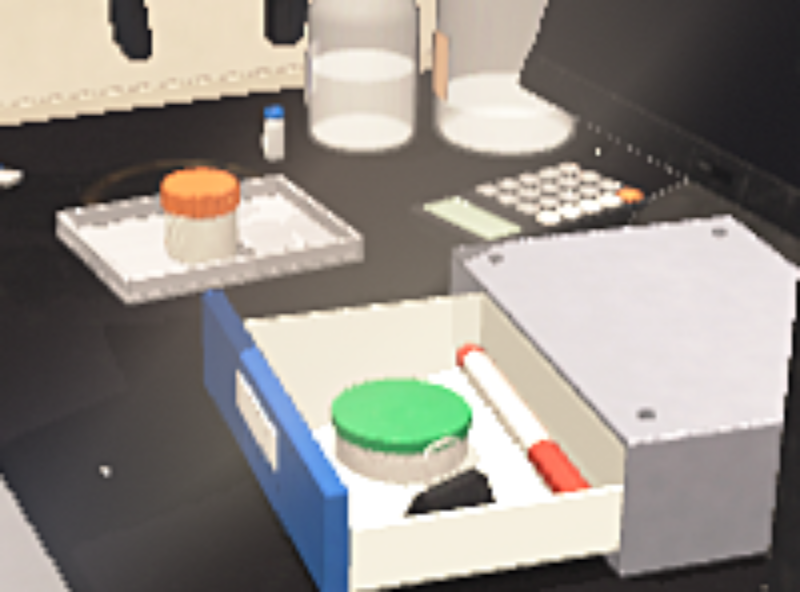

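View pics/t10.png

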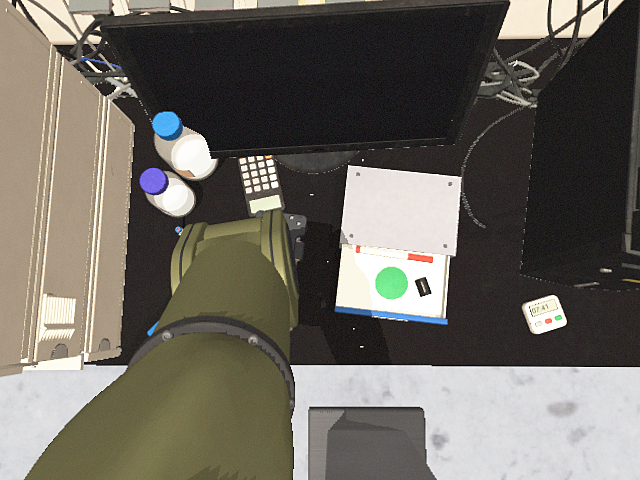

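The side view shows the pot standing upright in the tray at about (280, 238). The tin, clip and marker are still in the open drawer, and the gripper is clear, so I'm handing in.

```bash
python3 -c "
from plant import job
print(job.finish_job())"
```

```text
the job is handed in; nothing more can be done
None
```

The pot with the orange lid is standing upright in the steel tray. The drawer is open about 89 mm, with the tin, binder clip and marker still in it. I handed the job in at about 17 s of the 72 s allowed.

- **Opening:** I pressed the front in about 13 mm until the force rose to about 17 N, and the drawer then sprang out about 34 mm. I pinched the lip to pull it the rest of the way, then gripped the pot front to back.
- **Restarted push:** my first push only reached about 10 N and showed an unexpected upward force of about 8 N. I backed off, raised the fingers 10 mm and pushed again. The upward force came back, up to about 13 N, and I put it down to friction on the panel.
- **Setting down:** when the pot met the tray floor there was one 16.6 N reading, and I released it straight after.
- **Last checks:** the final side picture shows the pot upright inside the tray and the gripper clear at about 0.15 m height. In the top picture the arm hid the tray, so only the side camera confirms the pot's position.

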